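# Rotate the retained sample behind the reagent bottles

### The job

The red-lidded sample jar is due for weighing but stands boxed in behind two reagent bottles: first set both bottles on the pale blue mat at the side, then put the red-lidded jar in the middle of the balance pan, and then put the new white-lidded jar from the mat in the middle of the yellow pad that has come free. Last, put each bottle back in the middle of the pad of its own cap colour. Keep everything upright, set things down rather than dropping them, and leave the glass beaker where it is.

Things in the scene. Friction and masses are not known exactly. Their poses are not given: they have to be found in the camera images.
- bottle_blue: blue-capped white plastic reagent bottle, closed, upright, at the start on the pad of its own colour. Round body 56 mm across up to 88 mm, then a shoulder narrowing to the neck at 100 mm; blue screw cap 39 mm across from 107 to 135 mm (its top), blue band on the label. About 280 g. Easiest gripped by the cap. Origin: centre of the underside; z up.
- bottle_green: green-capped white plastic reagent bottle, closed, upright, at the start on the pad of its own colour. Round body 56 mm across up to 88 mm, then a shoulder narrowing to the neck at 100 mm; green screw cap 39 mm across from 107 to 135 mm (its top), green band on the label. About 280 g. Easiest gripped by the cap. Origin: centre of the underside; z up.
- jar_red: Small sample jar, tan body, red lid, at the start on the yellow pad at the back of the tray, about 64 mm from the axis of either bottle, which leaves no room for a gripper until both bottles are away. Body 42 mm across up to 36 mm, lid 45 mm across from 36 to 50 mm (top). About 80 g. Origin: centre of the underside; z up.
- jar_white: Small sample jar, tan body, white lid, the new sample, at the start on the far part of the pale blue mat. Body 42 mm across up to 36 mm, lid 45 mm across from 36 to 50 mm (top). About 80 g. Origin: centre of the underside; z up.
- pad_blue: Flat blue round pad, 72 mm across, 3 mm thick, fixed in the near part of a grey spill tray: place of the blue-capped bottle. Blue and green pads lie side by side, 80 mm apart, either one on the left. Origin: centre of its underside, 4 mm above the bench; x is the tray's x (away from the robot, give or take some yaw).
- pad_green: Flat green round pad, 72 mm across, 3 mm thick, fixed in the near part of the grey spill tray, beside the blue one: place of the green-capped bottle. Origin: centre of its underside, 4 mm above the bench; x is the tray's x (away from the robot, give or take some yaw).
- pad_jar: Flat yellow round pad, 55 mm across, 3 mm thick, fixed in the far part of the grey tray (170 by 200 mm outside, rim 22 mm high): the jar's place, 50 mm behind the middle between the blue and green pads, 55 mm from the tray's far edge. Origin: centre of its underside, 4 mm above the bench; x is the tray's x (away from the robot, give or take some yaw).
- balance: Fixed cream top-loading balance, left or right of the tray. Round aluminium pan 110 mm across, flat top 48 mm above the bench. Housing 160 mm wide (y), from 125 mm in front (-x) of the pan's centre to 75 mm behind it, 34 mm high (dark display panel in front 38 mm). Origin: on the bench under the pan's centre; -x is its front.
- mat: Fixed pale blue flat set-down mat, 240 (x) by 170 (y) by 3 mm thick, on the other side of the tray from the balance. Origin: centre of its underside. The white-lidded jar stands 55 to 85 mm from the centre towards +x, within 45 mm of the middle line; the rest is free. A flat grey timer (16 mm high) lies on the bench beyond the +x edge.
- beaker: Empty glass beaker, 68 mm across, 92 mm high, standing on the bench 125 to 150 mm behind (+x of) the balance pan's centre. To be left alone. Origin: centre of its underside.

How it is judged:
On the way, in this order (a step that is already met when the one before it is completed fails the run):
1. both bottles stand on the mat, let go (angle between each of bottle_blue, bottle_green's own z axis and vertical below 0.12 rad and linear speed of each of bottle_blue, bottle_green below 0.03 m/s and angular speed of each of bottle_blue, bottle_green below 0.3 rad/s and contact force between each of bottle_blue, bottle_green and the fingers below 0.05 N and x of bottle_blue in the frame of mat between -0.115 and 0.115 m and y of bottle_blue in the frame of mat between -0.08 and 0.08 m and z of each of bottle_blue, bottle_green in the frame of mat below 0.008 m and x of bottle_green in the frame of mat between -0.115 and 0.115 m and y of bottle_green in the frame of mat between -0.08 and 0.08 m), for 0.2 s.
2. the red-lidded jar stands on the balance pan, let go, the bottles still on the mat (all of step 1 and angle between jar_red's own z axis and vertical below 0.12 rad and linear speed of jar_red below 0.03 m/s and angular speed of jar_red below 0.3 rad/s and contact force between jar_red and the fingers below 0.05 N and horizontal distance between jar_red and balance below 0.015 m and z of jar_red in the frame of balance between 0.043 and 0.053 m), for 0.2 s.
3. the white-lidded jar stands on the yellow pad, let go, the bottles still on the mat, the red-lidded jar still on the pan (all of step 2 and angle between jar_white's own z axis and vertical below 0.12 rad and linear speed of jar_white below 0.03 m/s and angular speed of jar_white below 0.3 rad/s and contact force between jar_white and the fingers below 0.05 N and horizontal distance between jar_white and pad_jar below 0.012 m and z of jar_white in the frame of pad_jar between -0.002 and 0.008 m), for 0.2 s.
At the end, for the whole second after the job is handed in: The red-lidded jar stands on the balance pan within 15 mm of its centre, the white-lidded jar on the yellow pad within 12 mm of its centre, each bottle on the pad of its own colour within 12 mm of its centre; all upright (within 7 degrees), released and at rest (angle between each of jar_red, jar_white, bottle_blue, bottle_green's own z axis and vertical below 0.12 rad and linear speed of each of jar_red, jar_white, bottle_blue, bottle_green below 0.03 m/s and angular speed of each of jar_red, jar_white, bottle_blue, bottle_green below 0.3 rad/s and contact force between each of jar_red, jar_white, bottle_blue, bottle_green and the fingers below 0.05 N and horizontal distance between jar_red and balance below 0.015 m and z of jar_red in the frame of balance between 0.043 and 0.053 m and horizontal distance between jar_white and pad_jar below 0.012 m and z of jar_white in the frame of pad_jar between -0.002 and 0.008 m and horizontal distance between bottle_blue and pad_blue below 0.012 m and z of bottle_blue in the frame of pad_blue between -0.002 and 0.008 m and horizontal distance between bottle_green and pad_green below 0.012 m and z of bottle_green in the frame of pad_green between -0.002 and 0.008 m); the robot touches nothing.
It fails at once if a bottle or jar is tipped over (more than 35 degrees) (angle between any of bottle_blue, bottle_green, jar_red, jar_white's own z axis and vertical above 0.61 rad).
It fails at once if a bottle or jar is dropped (falls free, touching nothing, faster than 0.7 m/s: a fall of over 25 mm) ((linear speed of bottle_blue above 0.7 m/s and contact force between bottle_blue and anything else below 0.02 N) or (linear speed of bottle_green above 0.7 m/s and contact force between bottle_green and anything else below 0.02 N) or (linear speed of jar_red above 0.7 m/s and contact force between jar_red and anything else below 0.02 N) or (linear speed of jar_white above 0.7 m/s and contact force between jar_white and anything else below 0.02 N)).
It fails at once if the glass beaker is shoved more than 25 mm or tipped (distance of beaker from where it was at the start of the episode above 0.025 m or angle between beaker's own z axis and vertical above 0.35 rad).
It also fails if it takes over 115 s, if anything falls off the work surface, if the arm or the gripper's body presses on something with over 40 N, if the wrist force passes 120 N, or if a joint passes its speed limit or range.

### The arm

A 6-joint arm with a two-finger parallel gripper is mounted at the origin on the work surface. World frame = base frame: x ahead of the robot, y to its left, z up, the work surface at z = 0. Lengths are in m, angles in rad, forces in N, time in s.
With the tool pointing down it reaches from about 0.375 to 0.9 m from the base axis. Payload 3.1 kg.
Tool frame: the origin (TCP) lies at the very end of the fingers, on their centre line; the grasp point (between the pads) lies 19 mm behind it (env.grip_point_offset is the distance from the TCP to the grasp point, in m); z points along the fingers, y is the direction in which the jaws open and shut (so a half turn about z gives the same grasp; the last joint's range is limited). The gripper opens to 85 mm and grips with 20 to 120 N. Pads are 22 mm wide; open, the fingers measure 114 mm over their backs; the gripper's body (76 mm by 85 mm) begins 54 mm behind the grasp point. The pads swing forward as they close: fully open they stand 13 mm farther back than shut.
Start: joints at [0.996, 0.527, 1.433, -0, 1.181, -0.178], TCP at [0.242, 0.576, 0.193] pointing down, gripper open.
Joint ranges: [-3.08, 3.08], [-0.75, 2.2], [0.22, 2.44], [-1.43, 4.57], [0, 2.65], [-2.85, 2.85]. Speed limits (rad/s): [2.79, 2.79, 3.14, 3.14, 3.14, 3.14].

### API

Orientations are given as a unit quaternion [x, y, z, w].
In Python, from bench import env gives the robot as it stands. The module is installed in compiled form; this text tells all that it offers.
- The arm moves only by the tool servo_tool, never from a script. Its argument "series" is a list of rows, each an object with "travel": the shift along the tool's x, y, z normalised to -1 to 1, where 1 is 25 cm, a list of three; "dr": the turn, a rotation vector about the tool's x, y, z normalised to -1 to 1, where 1 is pi/4 rad, a list of three. A call has exactly 8 rows; each row is the pose to reach, as a shift and turn from the pose commanded when the call began, along the tool's axes at that moment; what a row does not reach only later rows make up. A row lasts 1/12 s, in which the tool goes at most 41.7 mm and 7.16 degrees, less where a joint would pass 70% of its speed; a pose out of reach is approached as far as the arm can. A call with a number of a shift or a turn outside -1 to 1 is refused whole. A call with a gripper value outside its range is refused whole. "fingers" is the closure, from 0 (fully open) to 1 (shut), set as the call begins (left out, the last holds). The fingers move at their own pace and stop on an object; the grip force is fixed at half the most. Time passes only in rows, so rows that repeat a pose let the fingers close, or fill a call up. It gives the time, the measured TCP pose, the force and the opening at its end, in the units of the state.
- env.observe(): the state, without advancing time (a new reading comes with each control period).
- env.camera(name): name is "scene" or "top" or "wrist"; returns (picture, depth): 480x640x3 uint8, red, green, blue; 480x640 float32, m along the optical axis (not along the pixel's ray), 0 where there is no reading.
- env.camera_info(name): a dict with "fx", "fy", "cx", "cy" (pixels), "R" (3x3) and "t" (3): a world point X has camera coordinates R X + t. Camera axes: x right, y down, z forward; pixel columns grow to the right and rows downward; lengths in m; the calibration is good to about 2 mm. A picture is of the moment at which its call begins: read the wrist's pose just before it. camera_info takes no time and is no camera call; for the wrist camera it gives the pose at the moment of the call.
- env.hand_in(): hands the job in, once; it reports no verdict.
The state is a dict: "time_s": time; "joint_pos": joint angles; "dq": joint speeds; "joint_efforts": joint torques, N m; "tcp_pos": TCP position; "eef_rot": TCP orientation; "ft_force": force on the tool from outside, world axes, zero at the start; "ft_torque": the same for the moment, N m; "opening": opening from 0.0 (shut) to 1.0 (fully open).
Only numpy, scipy, OpenCV 4.12 (cv2) and the standard library are available. Lean on these libraries where they do the work, as an engineer would, in place of code of your own. Each camera call takes 0.05 s, during which the arm holds its last target. There are 200 camera calls.

## Working session

There is one attempt and no reset: what is moved stays moved. The work goes in short steps, Python scripts to look and compute and a tool call to move; the robot and the scene stay as the last step left them, time stands still between calls to the robot, and variables do not carry over. Pictures are saved under pics/ and viewed, about 12 in all and at most 16, crops included, and the job is handed in when it is done.

Besides the shell and the picture viewer there is one more tool, called after ">>>" as name([rows], argument=value, ...), one row to a line, values as JSON. servo_tool: Moves the arm, as the interface text tells. Scaled input: -1 to 1 covers 25 cm each way for a shift and pi/4 rad each way for a turn. Its arguments: {"type":"object","properties":{"series":{"type":"array","items":{"type":"object","properties":{"travel":{"type":"array","items":{"type":"number"}},"dr":{"type":"array","items":{"type":"number"}}}}},"fingers":{"type":"number"}},"required":["series"]}

```bash
mkdir -p pics; python3 - <<'E'
from bench import env
import cv2,numpy as np
s=env.observe(); print(s)
print(env.grip_point_offset)
for n in ["top","scene"]:
    p,d=env.camera(n); cv2.imwrite(f"pics/{n}0.png",p[...,::-1]); np.savez(f"{n}0.npz",p=p,d=d)
    print(n,env.camera_info(n))
E
```

```text
{'time_s': 0.0, 'joint_pos': array([ 9.95534395e-01,  5.28444889e-01,  1.43392135e+00,  2.08100166e-05,
        1.18140129e+00, -1.78496661e-01]), 'dq': array([-0.00111949, -0.00064209,  0.00123025, -0.00117946,  0.00043794,
        0.0005144 ]), 'joint_efforts': array([-2.74853874e-04, -4.42350805e+01, -1.78021199e+01, -1.20404975e-04,
        8.37752013e-03,  7.84984366e-06]), 'tcp_pos': array([0.24104226, 0.57577479, 0.19234073]), 'eef_rot': array([ 1.97087713e-01,  9.80385256e-01, -1.00757719e-03, -4.09145732e-04]), 'ft_force': array([0.00862482, 0.1763897 , 0.35778039]), 'ft_torque': array([ 0.00470315,  0.01947128, -0.02838081]), 'opening': 0.9999697437878441}
0.0187
top {'fx': 582.4414170470089, 'fy': 582.4414170470089, 'cx': 316.34152359562876, 'cy': 248.1825508987067, 'R': array([[ 0.00656536, -0.99988343,  0.01378504],
       [-0.9878595 , -0.00862486, -0.15511035],
       [ 0.15521117, -0.01259932, -0.98780097]]), 't': array([-0.01225154,  0.58686719,  0.84818291])}
scene {'fx': 463.42112333786076, 'fy': 463.42112333786076, 'cx': 324.5057025924047, 'cy': 240.87429043071873, 'R': array([[ 7.07673781e-01,  7.06539290e-01, -2.27017882e-04],
       [ 4.54540231e-01, -4.55516030e-01, -7.65439955e-01],
       [-5.40916813e-01,  5.41578599e-01, -6.43507283e-01]]), 't': array([-0.42899501, -0.23482096,  1.31561837])}
```

View pics/top0.png

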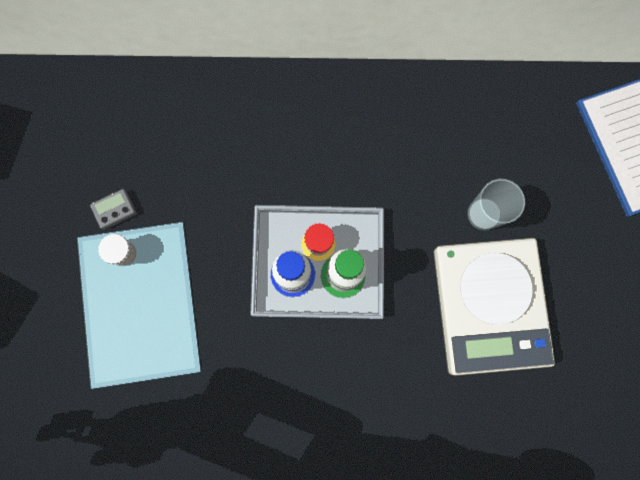

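View pics/scene0.png

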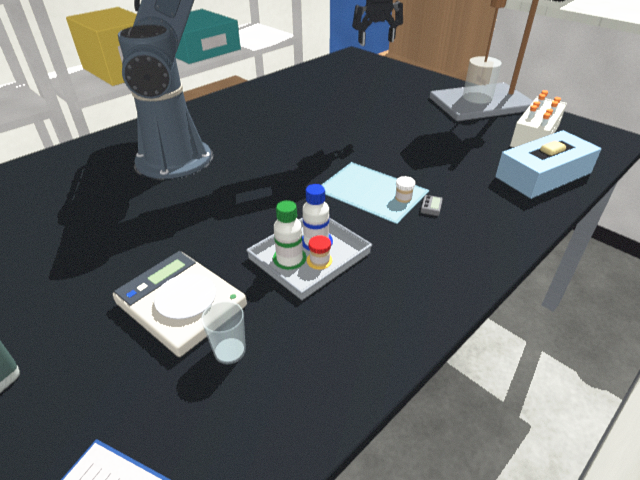

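```bash
cat > h.py <<'E'
from bench import env
import cv2,numpy as np
def cloud(n,d,ci):
    v,u=np.mgrid[:480,:640]
    c=np.stack([(u-ci["cx"])/ci["fx"]*d,(v-ci["cy"])/ci["fy"]*d,d],-1)
    return (c-ci["t"])@ci["R"]
def plane(uv,z,ci):
    uv=np.atleast_2d(uv).astype(float)
    r=np.c_[(uv[:,0]-ci["cx"])/ci["fx"],(uv[:,1]-ci["cy"])/ci["fy"],np.ones(len(uv))]@ci["R"]
    o=-ci["R"].T@ci["t"]
    return (o+r*((z-o[2])/r[:,2])[:,None])[:,:2]
def biggest(m):
    c=cv2.findContours(m.astype(np.uint8),cv2.RETR_EXTERNAL,cv2.CHAIN_APPROX_NONE)[0]
    return max(c,key=cv2.contourArea)[:,0,:]
def circ(m,z,ci):
    """contour of mask onto plane z: enclosing-circle-like fit (ellipse centre) and diameter"""
    p=plane(biggest(m),z,ci); e=cv2.fitEllipse((p*1000).astype(np.float32))
    return np.round(e[0],1),np.round(e[1],1)
def hue(p,lo,hi,s=120,v=40):
    h=cv2.cvtColor(p,cv2.COLOR_RGB2HSV); H=h[...,0]
    m=(H>=lo)&(H<=hi) if lo<hi else (H>=lo)|(H<=hi)
    return m&(h[...,1]>=s)&(h[...,2]>=v)
E
python3 - <<'E'
from h import *
f=np.load("top0.npz");p,d=f["p"],f["d"];ci=env.camera_info("top")
X=cloud("top",d,ci)
for n,(lo,hi),z in [("blue",(105,130),.142),("green",(45,85),.142),("red",(172,6),.057)]:
    m=hue(p,lo,hi); zz=X[...,2]
    t=m&(abs(zz-z)<.006)
    q=X[t]; print(n,t.sum(),np.median(q[:,2]) if t.sum() else np.percentile(zz[m],[50,90,99]), circ(t,z,ci) if t.sum()>20 else "")
x,y,z=X[...,0],X[...,1],X[...,2]
t=(abs(z-.053)<.006)&(y>.25); print("white",t.sum(),np.median(z[t]),circ(t,.053,ci))
u=np.arange(640)[None,:]
t=(abs(z-.048)<.005)&(u>430)&(np.arange(480)[:,None]>235); print("pan",t.sum(),np.median(z[t]),circ(t,.048,ci))
m=hue(p,85,105,25,120)&(u<230)
r=cv2.minAreaRect((plane(biggest(m),.003,ci)*1000).astype(np.float32)); print("mat",r)
t=(abs(z-.022)<.012)&(u>240)&(u<395)&(np.arange(480)[:,None]>195)&(np.arange(480)[:,None]<330)
r=cv2.minAreaRect((plane(biggest(t),.022,ci)*1000).astype(np.float32)); print("tray",r)
t=(z>.024)&(z<.06)&(u>430)&(u<560)&(np.arange(480)[:,None]>235)
r=cv2.minAreaRect((plane(biggest(t),.034,ci)*1000).astype(np.float32)); print("bal",r)
E
```

```text
blue 616 0.1407932965088538 (array([548.4,  29. ]), array([36.6, 37.6]))
green 600 0.14086299647864808 (array([550.9, -51.4]), array([36. , 37.4]))
red 662 0.05589698728113501 (array([601.3, -11.3]), array([42.7, 43.7]))
white 706 0.05187979932223016 (array([582.4, 299.3]), array([44. , 44.6]))
pan 4003 0.04688332944454157 (array([ 527.4, -281.6]), array([107.9, 108.3]))
mat ((503.61370849609375, 273.814453125), (240.46343994140625, 170.00987243652344), 9.041857719421387)
tray ((570.2843017578125, -10.595016479492188), (205.1961669921875, 175.8287811279297), 89.28746795654297)
bal ((502.21923828125, -281.7803955078125), (198.32994079589844, 160.18014526367188), 5.381321430206299)
```

>>> servo_tool([
  {"travel": [-0.12,-0.09,0],"dr": [0,0,-0.1]},
  {"travel": [-0.24,-0.18,0],"dr": [0,0,-0.2]},
  {"travel": [-0.36,-0.27,0],"dr": [0,0,-0.3]},
  {"travel": [-0.48,-0.36,0],"dr": [0,0,-0.4]},
  {"travel": [-0.6,-0.45,0],"dr": [0,0,-0.505]},
  {"travel": [-0.72,-0.54,0],"dr": [0,0,-0.505]},
  {"travel": [-0.84,-0.62,0],"dr": [0,0,-0.505]},
  {"travel": [-0.94,-0.69,0],"dr": [0,0,-0.505]},
], fingers=0.3)

```text
time_s: 0.77
tcp_pos: [0.3923, 0.3243, 0.1931]
eef_rot: [0.0, 1.0, -0.0, -0.0]
ft_force: [0.2, -0.3, -0.2]
opening: 0.703
```

>>> servo_tool([
  {"travel": [-0.08,-0.12,0],"dr": [0,0,0]},
  {"travel": [-0.16,-0.25,0],"dr": [0,0,0]},
  {"travel": [-0.24,-0.38,0],"dr": [0,0,0]},
  {"travel": [-0.32,-0.5,0],"dr": [0,0,0]},
  {"travel": [-0.4,-0.63,0],"dr": [0,0,0]},
  {"travel": [-0.48,-0.76,0],"dr": [0,0,0]},
  {"travel": [-0.56,-0.88,0],"dr": [0,0,0]},
  {"travel": [-0.624,-1.0,0],"dr": [0,0,0]},
])

```text
time_s: 1.43
tcp_pos: [0.5486, 0.0746, 0.193]
eef_rot: [0.0, 1.0, 0.0, 0.0]
ft_force: [0.7, 0.5, 0.5]
opening: 0.7
```

>>> servo_tool([
  {"travel": [0,-0.1,0],"dr": [0,0,0]},
  {"travel": [0,-0.18,0],"dr": [0,0,0]},
  {"travel": [0,-0.182,0.08],"dr": [0,0,0]},
  {"travel": [0,-0.182,0.16],"dr": [0,0,0]},
  {"travel": [0,-0.182,0.23],"dr": [0,0,0]},
  {"travel": [0,-0.182,0.29],"dr": [0,0,0]},
  {"travel": [0,-0.182,0.336],"dr": [0,0,0]},
  {"travel": [0,-0.182,0.336],"dr": [0,0,0]},
])

```text
time_s: 2.1
tcp_pos: [0.5452, 0.0312, 0.1066]
eef_rot: [0.0, 1.0, 0.0, -0.003]
ft_force: [-0.5, -0.8, -0.3]
opening: 0.698
```

>>> servo_tool([
  {"travel": [0,0,0],"dr": [0,0,0]},
  {"travel": [0,0,0],"dr": [0,0,0]},
  {"travel": [0,0,0],"dr": [0,0,0]},
  {"travel": [0,0,0],"dr": [0,0,0]},
  {"travel": [0,0,0],"dr": [0,0,0]},
  {"travel": [0,0,0],"dr": [0,0,0]},
  {"travel": [0,0,0],"dr": [0,0,0]},
  {"travel": [0,0,0],"dr": [0,0,0]},
], fingers=1)

```text
time_s: 2.77
tcp_pos: [0.5476, 0.031, 0.1095]
eef_rot: [0.0, 1.0, -0.0, 0.0]
ft_force: [0.6, 0.4, 0.4]
opening: 0.003
```

```bash
python3 - <<'E'
from h import *
p,d=env.camera("scene"); q,_=env.camera("wrist")
cv2.imwrite("pics/a.png",np.hstack([cv2.resize(p[100:340,180:440],(400,369)),cv2.resize(q,(400,300)) if 0 else cv2.resize(q,(400,369))])[...,::-1])
print(env.observe())
E
```

```text
{'time_s': 2.8667, 'joint_pos': array([-1.47274001e-01,  5.41165531e-01,  1.70574389e+00,  2.83345893e-05,
        8.94602658e-01, -1.71783343e+00]), 'dq': array([-0.00030341,  0.00190558,  0.00047209, -0.00071865,  0.00101168,
       -0.00133369]), 'joint_efforts': array([ 5.78234583e-03, -4.01450658e+01, -1.31035352e+01, -2.44952307e-04,
       -1.33344821e-05,  1.10738000e-06]), 'tcp_pos': array([0.54753262, 0.03099681, 0.10936825]), 'eef_rot': array([1.27317023e-04, 9.99999991e-01, 5.02390347e-06, 4.14709651e-05]), 'ft_force': array([-0.0690276 ,  0.11418156,  0.86426444]), 'ft_torque': array([ 0.0255671 ,  0.01607724, -0.04201629]), 'opening': 0.002035336340303509}
```

View pics/a.png

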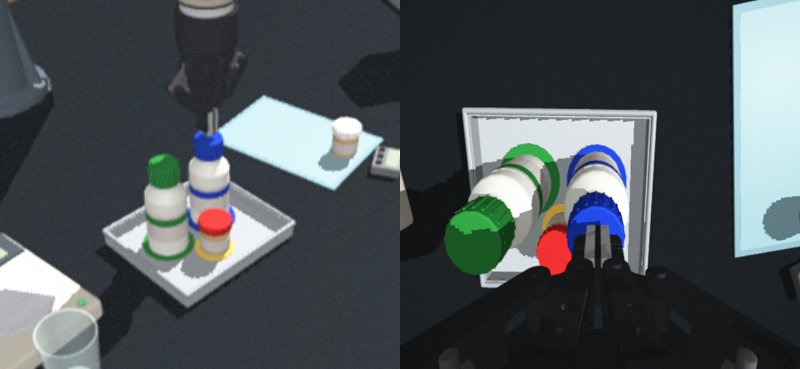

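```bash
python3 - <<'E'
from h import *
for n in ["scene","wrist"]:
    ci=env.camera_info(n); p,d=env.camera(n); X=cloud(n,d,ci)
    for nm,lo,hi in [("blue",105,130),("green",45,85)]:
        m=hue(p,lo,hi); q=X[m]; q=q[q[:,2]>.11]; print(n,nm,len(q),np.percentile(q,[2,50,98],0).round(4).tolist() if len(q) else "")
    if n=="scene":
        for v in range(150,200,3): print(v,[(u,X[v,u].round(3).tolist(),p[v,u].tolist()) for u in (316,319)])
    else:
        m=(p.max(-1)<110)&(d>0)&(d<.3); m[:280]=0
        for v in range(285,480,15): print(v,X[v,320].round(3),p[v,320])
E
```

```text
scene blue 335 [[0.5374, -0.5164, 0.1162], [0.5603, 0.0192, 0.1378], [1.122, 0.0422, 0.6668]]
scene green 390 [[0.5372, -0.0721, 0.1177], [0.5604, -0.059, 0.1394], [0.5719, -0.0373, 0.1435]]
150 [(316, [0.568, 0.016, 0.242], [36, 37, 44]), (319, [0.558, 0.034, 0.231], [42, 41, 44])]
153 [(316, [0.566, 0.018, 0.234], [42, 42, 47]), (319, [0.558, 0.034, 0.224], [41, 43, 48])]
156 [(316, [0.566, 0.018, 0.227], [43, 43, 49]), (319, [0.557, 0.035, 0.217], [43, 45, 45])]
159 [(316, [0.565, 0.019, 0.22], [44, 45, 48]), (319, [0.564, 0.027, 0.217], [42, 41, 42])]
162 [(316, [0.564, 0.019, 0.213], [41, 43, 49]), (319, [0.559, 0.033, 0.205], [39, 39, 44])]
165 [(316, [0.558, 0.025, 0.202], [40, 43, 45]), (319, [0.558, 0.033, 0.198], [41, 43, 49])]
168 [(316, [0.56, 0.023, 0.196], [36, 41, 41]), (319, [0.558, 0.034, 0.191], [40, 37, 47])]
171 [(316, [0.56, 0.023, 0.19], [40, 41, 43]), (319, [0.558, 0.033, 0.185], [111, 115, 115])]
174 [(316, [0.559, 0.024, 0.182], [140, 141, 144]), (319, [0.561, 0.03, 0.18], [74, 77, 77])]
177 [(316, [0.557, 0.025, 0.174], [141, 144, 144]), (319, [0.559, 0.032,
[... 635 characters left out ...]
5, 150]), (319, [0.568, 0.022, 0.13], [29, 58, 156])]
wrist blue 3945 [[0.5305, 0.011, 0.119], [0.5376, 0.028, 0.1411], [0.5524, 0.0468, 0.1545]]
wrist green 8521 [[0.5331, -0.068, 0.1191], [0.5479, -0.0479, 0.1415], [0.5683, -0.0326, 0.143]]
285 [0.538 0.032 0.142] [ 33  74 236]
300 [0.538 0.032 0.158] [46 46 48]
315 [0.537 0.032 0.171] [38 37 39]
330 [0.537 0.032 0.182] [22 22 24]
345 [0.54  0.032 0.185] [33 32 33]
360 [0.546 0.032 0.184] [24 24 25]
375 [0.552 0.032 0.184] [27 29 28]
390 [0.557 0.032 0.184] [26 26 25]
405 [0.704 0.033 0.001] [31 34 39]
420 [0.72  0.034 0.   ] [32 37 41]
435 [0.538 0.031 0.224] [13 14 16]
450 [0.538 0.031 0.228] [20 18 21]
465 [0.536 0.031 0.233] [22 24 25]
```

>>> servo_tool([
  {"travel": [0,0,-0.05],"dr": [0,0,0]},
  {"travel": [0,0,-0.1],"dr": [0,0,0]},
  {"travel": [0,0,-0.16],"dr": [0,0,0]},
  {"travel": [0,0,-0.2],"dr": [0,0,0]},
  {"travel": [0,0,-0.2],"dr": [0,0,0]},
  {"travel": [0,0,-0.2],"dr": [0,0,0]},
  {"travel": [0,0,-0.2],"dr": [0,0,0]},
  {"travel": [0,0,-0.2],"dr": [0,0,0]},
], fingers=0.5)

```text
time_s: 3.63
tcp_pos: [0.5468, 0.0311, 0.1584]
eef_rot: [0.0, 1.0, 0.0, -0.001]
ft_force: [-0.5, 0.2, -0.8]
opening: 0.5
```

```bash
python3 - <<'E'
from h import *
s=env.observe(); print(s["tcp_pos"],s["opening"])
ci=env.camera_info("scene"); p,d=env.camera("scene"); X=cloud("scene",d,ci)
m=(np.hypot(X[...,0]-s["tcp_pos"][0],X[...,1]-s["tcp_pos"][1])<.06)&(X[...,2]>.146)
q=X[m]
for sgn in (1,-1):
    a=q[(q[:,1]-s["tcp_pos"][1])*sgn>.005]; a=a[np.argsort(a[:,2])][:12]; print(a.round(3).tolist())
cv2.imwrite("pics/b.png",cv2.resize(p[110:260,240:400],(640,600),interpolation=cv2.INTER_NEAREST)[...,::-1])
E
```

```text
[0.54676311 0.03108428 0.15842759] 0.5002893989720184
[[0.54, 0.054, 0.198], [0.546, 0.053, 0.199], [0.552, 0.053, 0.199], [0.554, 0.054, 0.199], [0.538, 0.053, 0.2], [0.549, 0.053, 0.2], [0.54, 0.054, 0.2], [0.557, 0.059, 0.2], [0.557, 0.054, 0.201], [0.545, 0.052, 0.201], [0.548, 0.055, 0.201], [0.537, 0.054, 0.201]]
[[0.545, 0.003, 0.199], [0.551, 0.002, 0.2], [0.542, 0.003, 0.2], [0.549, 0.004, 0.2], [0.554, 0.003, 0.2], [0.549, 0.002, 0.201], [0.556, 0.003, 0.202], [0.558, 0.004, 0.202], [0.558, 0.009, 0.202], [0.559, 0.006, 0.203], [0.555, 0.002, 0.203], [0.556, 0.003, 0.204]]
```

View pics/b.png

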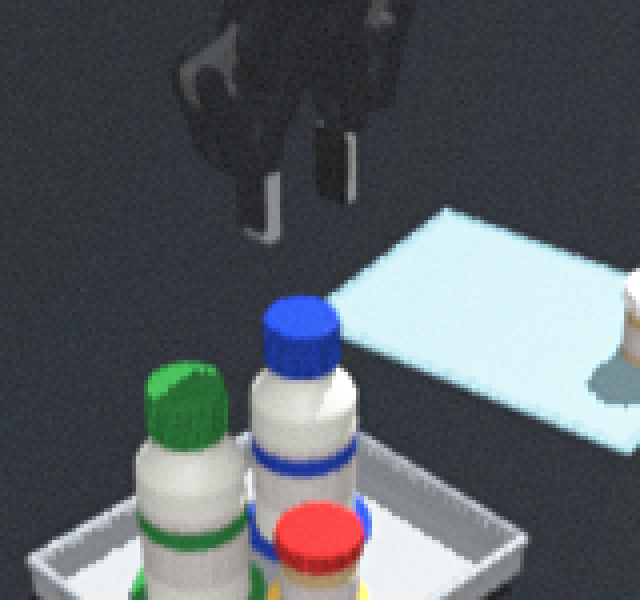

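The fingertips really sit about 41 mm higher than the reported TCP z (35 mm beyond the swing of the pads), and the xy position agrees. From here on I correct heights by that amount.

>>> servo_tool([
  {"travel": [0,-0.008,0],"dr": [0,0,0]},
  {"travel": [0,-0.008,0],"dr": [0,0,0]},
  {"travel": [0,-0.008,0.05],"dr": [0,0,0]},
  {"travel": [0,-0.008,0.13],"dr": [0,0,0]},
  {"travel": [0,-0.008,0.22],"dr": [0,0,0]},
  {"travel": [0,-0.008,0.3],"dr": [0,0,0]},
  {"travel": [0,-0.008,0.352],"dr": [0,0,0]},
  {"travel": [0,-0.008,0.352],"dr": [0,0,0]},
], fingers=0.3)

```text
time_s: 4.35
tcp_pos: [0.5451, 0.0292, 0.0684]
eef_rot: [0.0, 1.0, 0.0, -0.003]
ft_force: [-0.7, 1.0, 0.4]
opening: 0.697
```

>>> servo_tool([
  {"travel": [0,0,0],"dr": [0,0,0]},
  {"travel": [0,0,0],"dr": [0,0,0]},
  {"travel": [0,0,0],"dr": [0,0,0]},
  {"travel": [0,0,0],"dr": [0,0,0]},
  {"travel": [0,0,0],"dr": [0,0,0]},
  {"travel": [0,0,0],"dr": [0,0,0]},
  {"travel": [0,0,0],"dr": [0,0,0]},
  {"travel": [0,0,0],"dr": [0,0,0]},
], fingers=1)

```text
time_s: 5.02
tcp_pos: [0.548, 0.0289, 0.072]
eef_rot: [0.0, 1.0, -0.0, 0.001]
ft_force: [-0.3, 0.6, 3.9]
opening: 0.438
```

>>> servo_tool([
  {"travel": [0,0,-0.05],"dr": [0,0,0]},
  {"travel": [0,0,-0.14],"dr": [0,0,0]},
  {"travel": [0,0,-0.24],"dr": [0,0,0]},
  {"travel": [0,0,-0.32],"dr": [0,0,0]},
  {"travel": [0.02,0.05,-0.36],"dr": [0,0,0]},
  {"travel": [0.06,0.15,-0.36],"dr": [0,0,0]},
  {"travel": [0.1,0.27,-0.36],"dr": [0,0,0]},
  {"travel": [0.14,0.39,-0.36],"dr": [0,0,0]},
])

```text
time_s: 5.68
tcp_pos: [0.5109, 0.1278, 0.1609]
eef_rot: [0.001, 1.0, 0.0, -0.001]
ft_force: [-0.7, -0.3, -2.6]
opening: 0.436
```

>>> servo_tool([
  {"travel": [0.04,0.12,0],"dr": [0,0,0]},
  {"travel": [0.08,0.24,0],"dr": [0,0,0]},
  {"travel": [0.12,0.36,0],"dr": [0,0,0]},
  {"travel": [0.16,0.48,0],"dr": [0,0,0]},
  {"travel": [0.2,0.6,0],"dr": [0,0,0]},
  {"travel": [0.24,0.68,0],"dr": [0,0,0]},
  {"travel": [0.258,0.714,0],"dr": [0,0,0]},
  {"travel": [0.258,0.714,0.05],"dr": [0,0,0]},
])

```text
time_s: 6.35
tcp_pos: [0.447, 0.3079, 0.1498]
eef_rot: [-0.002, 1.0, 0.001, 0.001]
ft_force: [1.0, 0.3, -0.8]
opening: 0.441
```

>>> servo_tool([
  {"travel": [0,0,0.06],"dr": [0,0,0]},
  {"travel": [0,0,0.13],"dr": [0,0,0]},
  {"travel": [0,0,0.19],"dr": [0,0,0]},
  {"travel": [0,0,0.24],"dr": [0,0,0]},
  {"travel": [0,0,0.28],"dr": [0,0,0]},
  {"travel": [0,0,0.305],"dr": [0,0,0]},
  {"travel": [0,0,0.32],"dr": [0,0,0]},
  {"travel": [0,0,0.324],"dr": [0,0,0]},
])

```text
time_s: 7.02
tcp_pos: [0.4478, 0.3048, 0.068]
eef_rot: [0.0, 1.0, -0.0, -0.0]
ft_force: [-2.3, -1.3, 6.3]
opening: 0.44
```

>>> servo_tool([
  {"travel": [0,0,0],"dr": [0,0,0]},
  {"travel": [0,0,0],"dr": [0,0,0]},
  {"travel": [0,0,0],"dr": [0,0,0]},
  {"travel": [0,0,0],"dr": [0,0,0]},
  {"travel": [0,0,0],"dr": [0,0,0]},
  {"travel": [0,0,-0.08],"dr": [0,0,0]},
  {"travel": [0,0,-0.2],"dr": [0,0,0]},
  {"travel": [0,0,-0.34],"dr": [0,0,0]},
], fingers=0.3)

```text
time_s: 7.68
tcp_pos: [0.4466, 0.3043, 0.1522]
eef_rot: [0.0, 1.0, -0.001, -0.002]
ft_force: [0.8, -0.4, 0.4]
opening: 0.704
```

```bash
python3 - <<'E'
from h import *
p,d=env.camera("scene");  q,_=env.camera("top")
cv2.imwrite("pics/c.png",np.hstack([p[100:340,180:480],q[180:420,60:400]])[...,::-1]); print(env.observe()["tcp_pos"])
E
```

```text
[0.45207941 0.30683429 0.15804809]
```

View pics/c.png

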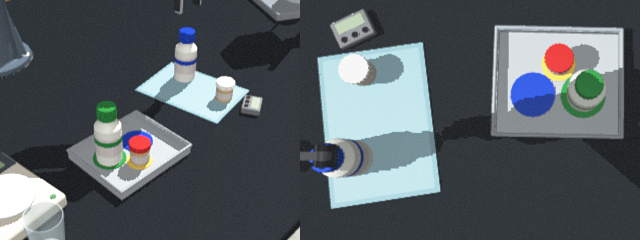

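>>> servo_tool([
  {"travel": [-0.03,-0.12,-0.03],"dr": [0,0,0]},
  {"travel": [-0.07,-0.25,-0.03],"dr": [0,0,0]},
  {"travel": [-0.1,-0.38,-0.03],"dr": [0,0,0]},
  {"travel": [-0.14,-0.5,-0.03],"dr": [0,0,0]},
  {"travel": [-0.17,-0.63,-0.03],"dr": [0,0,0]},
  {"travel": [-0.21,-0.76,-0.03],"dr": [0,0,0]},
  {"travel": [-0.25,-0.88,-0.03],"dr": [0,0,0]},
  {"travel": [-0.28,-1.0,-0.03],"dr": [0,0,0]},
])

```text
time_s: 8.45
tcp_pos: [0.5184, 0.0533, 0.1599]
eef_rot: [0.0, 1.0, -0.0, 0.0]
ft_force: [1.0, -0.5, -0.5]
opening: 0.7
```

>>> servo_tool([
  {"travel": [-0.06,-0.14,0],"dr": [0,0,0]},
  {"travel": [-0.1,-0.28,0],"dr": [0,0,0]},
  {"travel": [-0.132,-0.426,0],"dr": [0,0,0]},
  {"travel": [-0.132,-0.426,0],"dr": [0,0,0]},
  {"travel": [-0.132,-0.426,0.1],"dr": [0,0,0]},
  {"travel": [-0.132,-0.426,0.2],"dr": [0,0,0]},
  {"travel": [-0.132,-0.426,0.3],"dr": [0,0,0]},
  {"travel": [-0.132,-0.426,0.356],"dr": [0,0,0]},
])

```text
time_s: 9.12
tcp_pos: [0.5489, -0.0508, 0.0685]
eef_rot: [0.0, 1.0, 0.001, -0.002]
ft_force: [-0.5, -0.4, -0.4]
opening: 0.697
```

>>> servo_tool([
  {"travel": [0,0,0],"dr": [0,0,0]},
  {"travel": [0,0,0],"dr": [0,0,0]},
  {"travel": [0,0,0],"dr": [0,0,0]},
  {"travel": [0,0,0],"dr": [0,0,0]},
  {"travel": [0,0,0],"dr": [0,0,0]},
  {"travel": [0,0,0],"dr": [0,0,0]},
  {"travel": [0,0,0],"dr": [0,0,0]},
  {"travel": [0,0,0],"dr": [0,0,0]},
], fingers=1)

```text
time_s: 9.78
tcp_pos: [0.5511, -0.0515, 0.0717]
eef_rot: [0.0, 1.0, -0.0, 0.0]
ft_force: [0.3, -0.7, -2.9]
opening: 0.441
```

>>> servo_tool([
  {"travel": [0,0,-0.05],"dr": [0,0,0]},
  {"travel": [0,0,-0.14],"dr": [0,0,0]},
  {"travel": [0,0,-0.24],"dr": [0,0,0]},
  {"travel": [0,0,-0.32],"dr": [0,0,0]},
  {"travel": [0.02,0.05,-0.36],"dr": [0,0,0]},
  {"travel": [0.06,0.15,-0.36],"dr": [0,0,0]},
  {"travel": [0.1,0.27,-0.36],"dr": [0,0,0]},
  {"travel": [0.14,0.39,-0.36],"dr": [0,0,0]},
])

```text
time_s: 10.45
tcp_pos: [0.5145, 0.0474, 0.1612]
eef_rot: [0.001, 1.0, 0.0, -0.0]
ft_force: [-0.5, 0.2, -2.7]
opening: 0.438
```

>>> servo_tool([
  {"travel": [0.04,0.12,0],"dr": [0,0,0]},
  {"travel": [0.08,0.24,0],"dr": [0,0,0]},
  {"travel": [0.12,0.36,0],"dr": [0,0,0]},
  {"travel": [0.16,0.48,0],"dr": [0,0,0]},
  {"travel": [0.19,0.6,0],"dr": [0,0,0]},
  {"travel": [0.21,0.68,0],"dr": [0,0,0]},
  {"travel": [0.222,0.721,0],"dr": [0,0,0]},
  {"travel": [0.222,0.721,0.05],"dr": [0,0,0]},
])

```text
time_s: 11.12
tcp_pos: [0.4605, 0.2292, 0.1502]
eef_rot: [-0.002, 1.0, 0.001, 0.002]
ft_force: [1.3, -0.2, -2.7]
opening: 0.444
```

>>> servo_tool([
  {"travel": [0,0,0.06],"dr": [0,0,0]},
  {"travel": [0,0,0.13],"dr": [0,0,0]},
  {"travel": [0,0,0.19],"dr": [0,0,0]},
  {"travel": [0,0,0.24],"dr": [0,0,0]},
  {"travel": [0,0,0.28],"dr": [0,0,0]},
  {"travel": [0,0,0.305],"dr": [0,0,0]},
  {"travel": [0,0,0.32],"dr": [0,0,0]},
  {"travel": [0,0,0.324],"dr": [0,0,0]},
])

```text
time_s: 11.78
tcp_pos: [0.4603, 0.2261, 0.0673]
eef_rot: [0.0, 1.0, -0.0, -0.0]
ft_force: [1.2, -0.4, -3.5]
opening: 0.439
```

>>> servo_tool([
  {"travel": [0,0,0],"dr": [0,0,0]},
  {"travel": [0,0,0],"dr": [0,0,0]},
  {"travel": [0,0,0],"dr": [0,0,0]},
  {"travel": [0,0,0],"dr": [0,0,0]},
  {"travel": [0,0,0],"dr": [0,0,0]},
  {"travel": [0,0,-0.08],"dr": [0,0,0]},
  {"travel": [0,0,-0.2],"dr": [0,0,0]},
  {"travel": [0,0,-0.34],"dr": [0,0,0]},
], fingers=0.3)

```text
time_s: 12.45
tcp_pos: [0.459, 0.2258, 0.1525]
eef_rot: [0.0, 1.0, -0.001, -0.002]
ft_force: [1.3, -0.2, 0.8]
opening: 0.702
```

```bash
python3 - <<'E'
from h import *
p,d=env.camera("top"); ci=env.camera_info("top")
u=np.arange(640)[None,:]; w=(u>240)&(u<395)
for n,lo,hi in [("blue",105,130),("green",45,85)]:
    print(n,circ(hue(p,lo,hi)&w,.007,ci))
print("red",circ(hue(p,172,6)&w&(abs(cloud("top",d,ci)[...,2]-.057)<.006),.057,ci))
cv2.imwrite("pics/d.png",p[150:420,40:400][...,::-1])
E
```

```text
blue (array([551.1,  29.4]), array([68.9, 69.3]))
green (array([550.4, -50.4]), array([67.7, 68.1]))
red (array([601.3, -11.3]), array([42.8, 43.5]))
```

View pics/d.png

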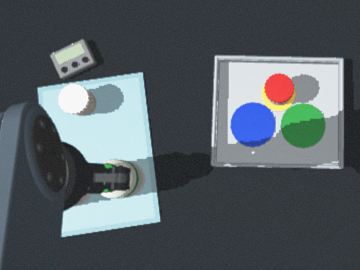

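>>> servo_tool([
  {"travel": [-0.07,-0.12,0],"dr": [0,0,0]},
  {"travel": [-0.14,-0.24,0],"dr": [0,0,0]},
  {"travel": [-0.21,-0.36,0],"dr": [0,0,0]},
  {"travel": [-0.29,-0.49,0],"dr": [0,0,0]},
  {"travel": [-0.36,-0.61,0],"dr": [0,0,0]},
  {"travel": [-0.43,-0.73,0],"dr": [0,0,0]},
  {"travel": [-0.5,-0.85,0],"dr": [0,0,0]},
  {"travel": [-0.564,-0.951,0],"dr": [0,0,0]},
])

```text
time_s: 13.17
tcp_pos: [0.6026, -0.0139, 0.153]
eef_rot: [0.001, 1.0, -0.0, 0.001]
ft_force: [0.5, 0.4, 0.3]
opening: 0.699
```

>>> servo_tool([
  {"travel": [0,0,0.1],"dr": [0,0,0]},
  {"travel": [0,0,0.22],"dr": [0,0,0]},
  {"travel": [0,0,0.34],"dr": [0,0,0]},
  {"travel": [0,0,0.44],"dr": [0,0,0]},
  {"travel": [0,0,0.54],"dr": [0,0,0]},
  {"travel": [0,0,0.62],"dr": [0,0,0]},
  {"travel": [0,0,0.654],"dr": [0,0,0]},
  {"travel": [0,0,0.654],"dr": [0,0,0]},
])

```text
time_s: 13.83
tcp_pos: [0.5999, -0.0112, -0.0127]
eef_rot: [0.0, 1.0, 0.0, -0.002]
ft_force: [-0.3, -0.1, -0.7]
opening: 0.699
```

>>> servo_tool([
  {"travel": [0,0,0],"dr": [0,0,0]},
  {"travel": [0,0,0],"dr": [0,0,0]},
  {"travel": [0,0,0],"dr": [0,0,0]},
  {"travel": [0,0,0],"dr": [0,0,0]},
  {"travel": [0,0,0],"dr": [0,0,0]},
  {"travel": [0,0,0],"dr": [0,0,0]},
  {"travel": [0,0,0],"dr": [0,0,0]},
  {"travel": [0,0,0],"dr": [0,0,0]},
], fingers=1)

```text
time_s: 14.5
tcp_pos: [0.6023, -0.0116, -0.0097]
eef_rot: [0.0, 1.0, -0.0, 0.001]
ft_force: [-0.4, 0.1, 6.7]
opening: 0.505
```

>>> servo_tool([
  {"travel": [0,0,-0.06],"dr": [0,0,0]},
  {"travel": [0,0,-0.16],"dr": [0,0,0]},
  {"travel": [0,0,-0.27],"dr": [0,0,0]},
  {"travel": [0,0,-0.38],"dr": [0,0,0]},
  {"travel": [0.02,-0.04,-0.44],"dr": [0,0,0]},
  {"travel": [0.05,-0.12,-0.44],"dr": [0,0,0]},
  {"travel": [0.08,-0.22,-0.44],"dr": [0,0,0]},
  {"travel": [0.11,-0.33,-0.44],"dr": [0,0,0]},
])

```text
time_s: 15.17
tcp_pos: [0.5735, -0.0939, 0.0997]
eef_rot: [-0.001, 1.0, 0.0, 0.0]
ft_force: [0.4, 0.2, -1.3]
opening: 0.502
```

>>> servo_tool([
  {"travel": [0.03,-0.12,0],"dr": [0,0,0]},
  {"travel": [0.06,-0.24,0],"dr": [0,0,0]},
  {"travel": [0.09,-0.36,0],"dr": [0,0,0]},
  {"travel": [0.12,-0.48,0],"dr": [0,0,0]},
  {"travel": [0.15,-0.6,0],"dr": [0,0,0]},
  {"travel": [0.175,-0.7,0],"dr": [0,0,0]},
  {"travel": [0.186,-0.751,0],"dr": [0,0,0]},
  {"travel": [0.186,-0.751,0],"dr": [0,0,0]},
])

```text
time_s: 15.83
tcp_pos: [0.5271, -0.2847, 0.0991]
eef_rot: [0.002, 1.0, -0.001, 0.0]
ft_force: [-0.2, -0.1, -0.8]
opening: 0.506
```

>>> servo_tool([
  {"travel": [0,0,0.05],"dr": [0,0,0]},
  {"travel": [0,0,0.1],"dr": [0,0,0]},
  {"travel": [0,0,0.15],"dr": [0,0,0]},
  {"travel": [0,0,0.2],"dr": [0,0,0]},
  {"travel": [0,0,0.235],"dr": [0,0,0]},
  {"travel": [0,0,0.26],"dr": [0,0,0]},
  {"travel": [0,0,0.27],"dr": [0,0,0]},
  {"travel": [0,0,0.274],"dr": [0,0,0]},
])

```text
time_s: 16.5
tcp_pos: [0.5271, -0.28, 0.0314]
eef_rot: [-0.0, 1.0, 0.001, -0.001]
ft_force: [-2.4, 3.5, 9.4]
opening: 0.507
```

>>> servo_tool([
  {"travel": [0,0,0],"dr": [0,0,0]},
  {"travel": [0,0,0],"dr": [0,0,0]},
  {"travel": [0,0,0],"dr": [0,0,0]},
  {"travel": [0,0,0],"dr": [0,0,0]},
  {"travel": [0,0,0],"dr": [0,0,0]},
  {"travel": [0,0,-0.08],"dr": [0,0,0]},
  {"travel": [0,0,-0.2],"dr": [0,0,0]},
  {"travel": [0,0,-0.32],"dr": [0,0,0]},
], fingers=0.3)

```text
time_s: 17.17
tcp_pos: [0.5266, -0.2812, 0.1106]
eef_rot: [0.0, 1.0, 0.001, -0.001]
ft_force: [0.2, 0.3, -0.4]
opening: 0.702
```

>>> servo_tool([
  {"travel": [0,0.04,-0.1],"dr": [0,0,0]},
  {"travel": [-0.04,0.16,-0.16],"dr": [0,0,0]},
  {"travel": [-0.08,0.3,-0.16],"dr": [0,0,0]},
  {"travel": [-0.12,0.44,-0.16],"dr": [0,0,0]},
  {"travel": [-0.16,0.58,-0.16],"dr": [0,0,0]},
  {"travel": [-0.2,0.72,-0.16],"dr": [0,0,0]},
  {"travel": [-0.22,0.86,-0.16],"dr": [0,0,0]},
  {"travel": [-0.22,1.0,-0.16],"dr": [0,0,0]},
])

```text
time_s: 17.83
tcp_pos: [0.5838, -0.0303, 0.151]
eef_rot: [0.0, 1.0, -0.0, 0.001]
ft_force: [0.6, -0.2, 0.2]
opening: 0.701
```

>>> servo_tool([
  {"travel": [0,0.14,0],"dr": [0,0,0]},
  {"travel": [0,0.28,0],"dr": [0,0,0]},
  {"travel": [0,0.42,0],"dr": [0,0,0]},
  {"travel": [0,0.56,0],"dr": [0,0,0]},
  {"travel": [0,0.7,0],"dr": [0,0,0]},
  {"travel": [0,0.84,0],"dr": [0,0,0]},
  {"travel": [0,0.94,0],"dr": [0,0,0]},
  {"travel": [0,1.0,0],"dr": [0,0,0]},
])

```text
time_s: 18.5
tcp_pos: [0.582, 0.2213, 0.1508]
eef_rot: [-0.001, 1.0, 0.0, 0.0]
ft_force: [-0.6, -0.2, -0.5]
opening: 0.704
```

```bash
python3 - <<'E'
from h import *
print(env.observe()["tcp_pos"])
p,d=env.camera("top"); ci=env.camera_info("top"); X=cloud("top",d,ci); z=X[...,2]
u=np.arange(640)[None,:]
print("red",circ(hue(p,172,6)&(u>430)&(abs(z-.098)<.007),.098,ci))
print("yellow",circ(hue(p,18,35)&(u>240)&(u<395),.007,ci))
t=(abs(z-.053)<.006)&(u<230); t=t&(X[...,0]>.54); print("white",t.sum(),circ(t,.053,ci))
cv2.imwrite("pics/e.png",p[100:420,40:600][...,::-1])
E
```

```text
[0.58204846 0.22127585 0.15083031]
red (array([ 527.1, -278.3]), array([42.4, 44.7]))
yellow (array([600.6, -11.2]), array([51.5, 51.9]))
white 221 (array([579.5, 286.3]), array([17.4, 35.1]))
```

View pics/e.png

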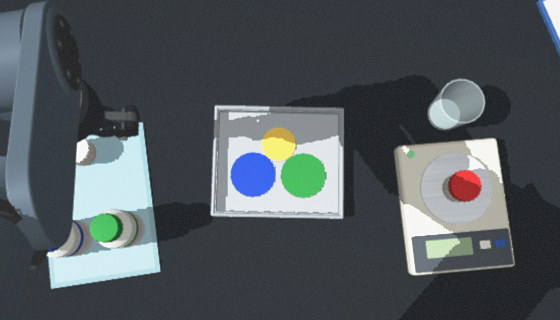

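>>> servo_tool([
  {"travel": [0,0.12,0],"dr": [0,0,0]},
  {"travel": [0,0.24,0],"dr": [0,0,0]},
  {"travel": [0,0.323,0],"dr": [0,0,0]},
  {"travel": [0,0.323,0],"dr": [0,0,0]},
  {"travel": [0,0.323,0.08],"dr": [0,0,0]},
  {"travel": [0,0.323,0.18],"dr": [0,0,0]},
  {"travel": [0,0.323,0.28],"dr": [0,0,0]},
  {"travel": [0,0.323,0.36],"dr": [0,0,0]},
])

```text
time_s: 19.22
tcp_pos: [0.5822, 0.2967, 0.0592]
eef_rot: [0.001, 1.0, -0.001, -0.001]
ft_force: [-0.5, -0.5, -0.2]
opening: 0.698
```

>>> servo_tool([
  {"travel": [0,0,0.08],"dr": [0,0,0]},
  {"travel": [0,0,0.16],"dr": [0,0,0]},
  {"travel": [0,0,0.23],"dr": [0,0,0]},
  {"travel": [0,0,0.28],"dr": [0,0,0]},
  {"travel": [0,0,0.302],"dr": [0,0,0]},
  {"travel": [0,0,0.302],"dr": [0,0,0]},
  {"travel": [0,0,0.302],"dr": [0,0,0]},
  {"travel": [0,0,0.302],"dr": [0,0,0]},
])

```text
time_s: 19.88
tcp_pos: [0.5837, 0.299, -0.0135]
eef_rot: [0.0, 1.0, 0.0, 0.001]
ft_force: [0.6, -0.5, -0.4]
opening: 0.702
```

>>> servo_tool([
  {"travel": [0,0,0],"dr": [0,0,0]},
  {"travel": [0,0,0],"dr": [0,0,0]},
  {"travel": [0,0,0],"dr": [0,0,0]},
  {"travel": [0,0,0],"dr": [0,0,0]},
  {"travel": [0,0,0],"dr": [0,0,0]},
  {"travel": [0,0,0],"dr": [0,0,0]},
  {"travel": [0,0,0],"dr": [0,0,0]},
  {"travel": [0,0,0],"dr": [0,0,0]},
], fingers=1)

```text
time_s: 20.55
tcp_pos: [0.5839, 0.2994, -0.013]
eef_rot: [-0.0, 1.0, 0.0, 0.002]
ft_force: [0.7, -0.4, 7.6]
opening: 0.506
```

>>> servo_tool([
  {"travel": [0,0,-0.06],"dr": [0,0,0]},
  {"travel": [0,0,-0.16],"dr": [0,0,0]},
  {"travel": [0,0,-0.26],"dr": [0,0,0]},
  {"travel": [0,0,-0.34],"dr": [0,0,0]},
  {"travel": [0,-0.05,-0.36],"dr": [0,0,0]},
  {"travel": [-0.01,-0.15,-0.36],"dr": [0,0,0]},
  {"travel": [-0.02,-0.27,-0.36],"dr": [0,0,0]},
  {"travel": [-0.03,-0.4,-0.36],"dr": [0,0,0]},
])

```text
time_s: 21.22
tcp_pos: [0.5889, 0.1979, 0.0746]
eef_rot: [-0.001, 1.0, -0.0, -0.001]
ft_force: [0.4, -0.6, -0.9]
opening: 0.507
```

>>> servo_tool([
  {"travel": [-0.01,-0.13,0],"dr": [0,0,0]},
  {"travel": [-0.02,-0.26,0],"dr": [0,0,0]},
  {"travel": [-0.03,-0.39,0],"dr": [0,0,0]},
  {"travel": [-0.04,-0.52,0],"dr": [0,0,0]},
  {"travel": [-0.042,-0.64,0],"dr": [0,0,0]},
  {"travel": [-0.042,-0.74,0],"dr": [0,0,0]},
  {"travel": [-0.042,-0.82,0],"dr": [0,0,0]},
  {"travel": [-0.042,-0.842,0],"dr": [0,0,0]},
])

```text
time_s: 21.88
tcp_pos: [0.5996, -0.0155, 0.0743]
eef_rot: [0.002, 1.0, -0.0, -0.001]
ft_force: [0.4, -0.6, -1.1]
opening: 0.507
```

>>> servo_tool([
  {"travel": [0,0,0.03],"dr": [0,0,0]},
  {"travel": [0,0,0.1],"dr": [0,0,0]},
  {"travel": [0,0,0.17],"dr": [0,0,0]},
  {"travel": [0,0,0.23],"dr": [0,0,0]},
  {"travel": [0,0,0.28],"dr": [0,0,0]},
  {"travel": [0,0,0.32],"dr": [0,0,0]},
  {"travel": [0,0,0.337],"dr": [0,0,0]},
  {"travel": [0,0,0.342],"dr": [0,0,0]},
])

```text
time_s: 22.55
tcp_pos: [0.5991, -0.0102, -0.009]
eef_rot: [-0.0, 1.0, 0.001, -0.002]
ft_force: [-6.1, 1.5, 18.7]
opening: 0.506
```

>>> servo_tool([
  {"travel": [0,0,0],"dr": [0,0,0]},
  {"travel": [0,0,0],"dr": [0,0,0]},
  {"travel": [0,0,0],"dr": [0,0,0]},
  {"travel": [0,0,0],"dr": [0,0,0]},
  {"travel": [0,0,0],"dr": [0,0,0]},
  {"travel": [0,0,-0.08],"dr": [0,0,0]},
  {"travel": [0,0,-0.2],"dr": [0,0,0]},
  {"travel": [0,0,-0.34],"dr": [0,0,0]},
], fingers=0.3)

```text
time_s: 23.22
tcp_pos: [0.5987, -0.0113, 0.0737]
eef_rot: [0.0, 1.0, 0.001, -0.003]
ft_force: [0.8, 1.3, 0.5]
opening: 0.699
```

>>> servo_tool([
  {"travel": [0,0,-0.14],"dr": [0,0,0]},
  {"travel": [0,0.02,-0.28],"dr": [0,0,0]},
  {"travel": [0.09,0.15,-0.34],"dr": [0,0,0]},
  {"travel": [0.18,0.29,-0.34],"dr": [0,0,0]},
  {"travel": [0.26,0.43,-0.34],"dr": [0,0,0]},
  {"travel": [0.34,0.57,-0.34],"dr": [0,0,0]},
  {"travel": [0.42,0.71,-0.34],"dr": [0,0,0]},
  {"travel": [0.5,0.84,-0.34],"dr": [0,0,0]},
])

```text
time_s: 23.88
tcp_pos: [0.4743, 0.2, 0.16]
eef_rot: [0.0, 1.0, 0.0, 0.0]
ft_force: [0.4, 0.4, 1.1]
opening: 0.7
```

```bash
python3 - <<'E'
from h import *
print(env.observe()["tcp_pos"])
p,d=env.camera("top"); ci=env.camera_info("top"); X=cloud("top",d,ci); z=X[...,2]
u=np.arange(640)[None,:]
t=(abs(z-.057)<.006)&(u>250)&(u<390); print("white",t.sum(),circ(t,.057,ci))
for n,lo,hi in [("blue",105,130),("green",45,85)]:
    t=hue(p,lo,hi)&(u<230)&(abs(z-.138)<.007); print(n,t.sum(),circ(t,.138,ci) if t.sum()>30 else "")
cv2.imwrite("pics/f.png",p[100:420,40:600][...,::-1])
E
```

```text
[0.47433667 0.20002105 0.1599686 ]
white 676 (array([598.2, -10.6]), array([43.4, 44. ]))
blue 0 
green 125 (array([451.9, 215.9]), array([10.9, 23.3]))
```

View pics/f.png

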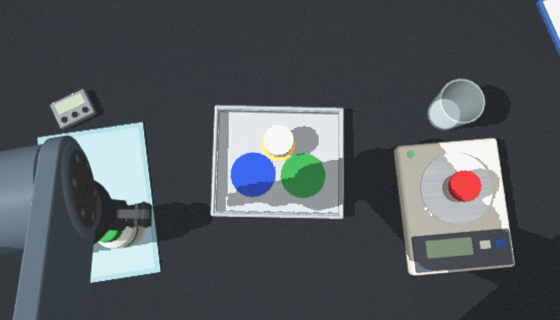

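>>> servo_tool([
  {"travel": [0.04,0.07,0],"dr": [0,0,0]},
  {"travel": [0.06,0.111,0],"dr": [0,0,0]},
  {"travel": [0.06,0.111,0.02],"dr": [0,0,0]},
  {"travel": [0.06,0.111,0.12],"dr": [0,0,0]},
  {"travel": [0.06,0.111,0.22],"dr": [0,0,0]},
  {"travel": [0.06,0.111,0.31],"dr": [0,0,0]},
  {"travel": [0.06,0.111,0.37],"dr": [0,0,0]},
  {"travel": [0.06,0.111,0.37],"dr": [0,0,0]},
])

```text
time_s: 24.6
tcp_pos: [0.459, 0.2244, 0.0641]
eef_rot: [0.001, 1.0, -0.001, -0.003]
ft_force: [-0.7, 0.0, -0.7]
opening: 0.699
```

>>> servo_tool([
  {"travel": [0,0,0],"dr": [0,0,0]},
  {"travel": [0,0,0],"dr": [0,0,0]},
  {"travel": [0,0,0],"dr": [0,0,0]},
  {"travel": [0,0,0],"dr": [0,0,0]},
  {"travel": [0,0,0],"dr": [0,0,0]},
  {"travel": [0,0,0],"dr": [0,0,0]},
  {"travel": [0,0,0],"dr": [0,0,0]},
  {"travel": [0,0,0],"dr": [0,0,0]},
], fingers=1)

```text
time_s: 25.27
tcp_pos: [0.4609, 0.2263, 0.0678]
eef_rot: [-0.0, 1.0, 0.0, 0.0]
ft_force: [-0.4, -0.8, 2.3]
opening: 0.438
```

>>> servo_tool([
  {"travel": [0,0,-0.05],"dr": [0,0,0]},
  {"travel": [0,0,-0.14],"dr": [0,0,0]},
  {"travel": [0,0,-0.24],"dr": [0,0,0]},
  {"travel": [0,0,-0.32],"dr": [0,0,0]},
  {"travel": [-0.02,-0.05,-0.36],"dr": [0,0,0]},
  {"travel": [-0.06,-0.15,-0.36],"dr": [0,0,0]},
  {"travel": [-0.1,-0.27,-0.36],"dr": [0,0,0]},
  {"travel": [-0.14,-0.39,-0.36],"dr": [0,0,0]},
])

```text
time_s: 25.93
tcp_pos: [0.4955, 0.1283, 0.1576]
eef_rot: [-0.001, 1.0, 0.0, 0.0]
ft_force: [0.3, 0.0, -3.2]
opening: 0.44
```

>>> servo_tool([
  {"travel": [-0.04,-0.12,0],"dr": [0,0,0]},
  {"travel": [-0.08,-0.24,0],"dr": [0,0,0]},
  {"travel": [-0.12,-0.36,0],"dr": [0,0,0]},
  {"travel": [-0.16,-0.48,0],"dr": [0,0,0]},
  {"travel": [-0.19,-0.59,0],"dr": [0,0,0]},
  {"travel": [-0.21,-0.67,0],"dr": [0,0,0]},
  {"travel": [-0.22,-0.718,0],"dr": [0,0,0]},
  {"travel": [-0.22,-0.718,0.02],"dr": [0,0,0]},
])

```text
time_s: 26.6
tcp_pos: [0.552, -0.0534, 0.1528]
eef_rot: [0.002, 1.0, -0.001, 0.001]
ft_force: [0.3, 0.2, -2.9]
opening: 0.439
```

>>> servo_tool([
  {"travel": [0,0,0.05],"dr": [0,0,0]},
  {"travel": [0,0,0.12],"dr": [0,0,0]},
  {"travel": [0,0,0.18],"dr": [0,0,0]},
  {"travel": [0,0,0.23],"dr": [0,0,0]},
  {"travel": [0,0,0.27],"dr": [0,0,0]},
  {"travel": [0,0,0.3],"dr": [0,0,0]},
  {"travel": [0,0,0.317],"dr": [0,0,0]},
  {"travel": [0,0,0.322],"dr": [0,0,0]},
])

```text
time_s: 27.27
tcp_pos: [0.5501, -0.0499, 0.0719]
eef_rot: [-0.0, 1.0, 0.0, -0.001]
ft_force: [-1.3, 0.9, 6.7]
opening: 0.44
```

>>> servo_tool([
  {"travel": [0,0,0],"dr": [0,0,0]},
  {"travel": [0,0,0],"dr": [0,0,0]},
  {"travel": [0,0,0],"dr": [0,0,0]},
  {"travel": [0,0,0],"dr": [0,0,0]},
  {"travel": [0,0,0],"dr": [0,0,0]},
  {"travel": [0,0,-0.08],"dr": [0,0,0]},
  {"travel": [0,0,-0.2],"dr": [0,0,0]},
  {"travel": [0,0,-0.34],"dr": [0,0,0]},
], fingers=0.3)

```text
time_s: 27.93
tcp_pos: [0.549, -0.0504, 0.1562]
eef_rot: [0.0, 1.0, 0.001, -0.002]
ft_force: [0.6, -0.1, 0.2]
opening: 0.7
```

>>> servo_tool([
  {"travel": [0.03,0.12,-0.02],"dr": [0,0,0]},
  {"travel": [0.07,0.25,-0.02],"dr": [0,0,0]},
  {"travel": [0.1,0.38,-0.02],"dr": [0,0,0]},
  {"travel": [0.14,0.5,-0.02],"dr": [0,0,0]},
  {"travel": [0.17,0.63,-0.02],"dr": [0,0,0]},
  {"travel": [0.21,0.76,-0.02],"dr": [0,0,0]},
  {"travel": [0.25,0.88,-0.02],"dr": [0,0,0]},
  {"travel": [0.28,1.0,-0.02],"dr": [0,0,0]},
])

```text
time_s: 28.6
tcp_pos: [0.4794, 0.2006, 0.162]
eef_rot: [0.0, 1.0, -0.0, -0.0]
ft_force: [0.2, -0.4, 0.1]
opening: 0.7
```

>>> servo_tool([
  {"travel": [0.05,0.14,0],"dr": [0,0,0]},
  {"travel": [0.1,0.28,0],"dr": [0,0,0]},
  {"travel": [0.13,0.422,0],"dr": [0,0,0]},
  {"travel": [0.13,0.422,0],"dr": [0,0,0]},
  {"travel": [0.13,0.422,0.1],"dr": [0,0,0]},
  {"travel": [0.13,0.422,0.22],"dr": [0,0,0]},
  {"travel": [0.13,0.422,0.32],"dr": [0,0,0]},
  {"travel": [0.13,0.422,0.378],"dr": [0,0,0]},
])

```text
time_s: 29.27
tcp_pos: [0.4468, 0.3039, 0.0651]
eef_rot: [-0.0, 1.0, -0.001, -0.001]
ft_force: [-0.5, -0.1, 0.3]
opening: 0.7
```

>>> servo_tool([
  {"travel": [0,0,0],"dr": [0,0,0]},
  {"travel": [0,0,0],"dr": [0,0,0]},
  {"travel": [0,0,0],"dr": [0,0,0]},
  {"travel": [0,0,0],"dr": [0,0,0]},
  {"travel": [0,0,0],"dr": [0,0,0]},
  {"travel": [0,0,0],"dr": [0,0,0]},
  {"travel": [0,0,0],"dr": [0,0,0]},
  {"travel": [0,0,0],"dr": [0,0,0]},
], fingers=1)

```text
time_s: 29.93
tcp_pos: [0.4482, 0.3048, 0.0677]
eef_rot: [0.0, 1.0, 0.0, 0.0]
ft_force: [0.4, -0.0, -2.4]
opening: 0.446
```

>>> servo_tool([
  {"travel": [0,0,-0.05],"dr": [0,0,0]},
  {"travel": [0,0,-0.14],"dr": [0,0,0]},
  {"travel": [0,0,-0.24],"dr": [0,0,0]},
  {"travel": [0,0,-0.32],"dr": [0,0,0]},
  {"travel": [-0.02,-0.05,-0.36],"dr": [0,0,0]},
  {"travel": [-0.06,-0.15,-0.36],"dr": [0,0,0]},
  {"travel": [-0.1,-0.27,-0.36],"dr": [0,0,0]},
  {"travel": [-0.14,-0.39,-0.36],"dr": [0,0,0]},
])

```text
time_s: 30.6
tcp_pos: [0.4832, 0.2067, 0.1579]
eef_rot: [-0.001, 1.0, 0.0, 0.001]
ft_force: [0.5, 0.5, -1.7]
opening: 0.44
```

>>> servo_tool([
  {"travel": [-0.05,-0.12,0],"dr": [0,0,0]},
  {"travel": [-0.1,-0.24,0],"dr": [0,0,0]},
  {"travel": [-0.15,-0.36,0],"dr": [0,0,0]},
  {"travel": [-0.2,-0.48,0],"dr": [0,0,0]},
  {"travel": [-0.24,-0.59,0],"dr": [0,0,0]},
  {"travel": [-0.265,-0.67,0],"dr": [0,0,0]},
  {"travel": [-0.272,-0.712,0],"dr": [0,0,0]},
  {"travel": [-0.272,-0.712,0.02],"dr": [0,0,0]},
])

```text
time_s: 31.27
tcp_pos: [0.5524, 0.0271, 0.153]
eef_rot: [0.002, 1.0, -0.0, 0.001]
ft_force: [-0.4, 0.2, -1.7]
opening: 0.441
```

>>> servo_tool([
  {"travel": [0,0,0.05],"dr": [0,0,0]},
  {"travel": [0,0,0.12],"dr": [0,0,0]},
  {"travel": [0,0,0.18],"dr": [0,0,0]},
  {"travel": [0,0,0.23],"dr": [0,0,0]},
  {"travel": [0,0,0.27],"dr": [0,0,0]},
  {"travel": [0,0,0.3],"dr": [0,0,0]},
  {"travel": [0,0,0.317],"dr": [0,0,0]},
  {"travel": [0,0,0.322],"dr": [0,0,0]},
])

```text
time_s: 31.93
tcp_pos: [0.5504, 0.0299, 0.0711]
eef_rot: [-0.0, 1.0, 0.0, -0.001]
ft_force: [0.2, 0.1, -3.1]
opening: 0.44
```

>>> servo_tool([
  {"travel": [0,0,0],"dr": [0,0,0]},
  {"travel": [0,0,0],"dr": [0,0,0]},
  {"travel": [0,0,0],"dr": [0,0,0]},
  {"travel": [0,0,0],"dr": [0,0,0]},
  {"travel": [0,0,0],"dr": [0,0,0]},
  {"travel": [0,0,-0.08],"dr": [0,0,0]},
  {"travel": [0,0,-0.2],"dr": [0,0,0]},
  {"travel": [0,0,-0.34],"dr": [0,0,0]},
], fingers=0.3)

```text
time_s: 32.6
tcp_pos: [0.5494, 0.0293, 0.1564]
eef_rot: [0.0, 1.0, 0.0, -0.002]
ft_force: [0.7, 0.3, -0.1]
opening: 0.701
```

>>> servo_tool([
  {"travel": [0,0,-0.06],"dr": [0,0,0]},
  {"travel": [0.05,0.1,-0.06],"dr": [0,0,0]},
  {"travel": [0.1,0.22,-0.06],"dr": [0,0,0]},
  {"travel": [0.15,0.34,-0.06],"dr": [0,0,0]},
  {"travel": [0.2,0.46,-0.06],"dr": [0,0,0]},
  {"travel": [0.25,0.6,-0.06],"dr": [0,0,0]},
  {"travel": [0.28,0.72,-0.06],"dr": [0,0,0]},
  {"travel": [0.3,0.8,-0.06],"dr": [0,0,0]},
])

```text
time_s: 33.27
tcp_pos: [0.4746, 0.2317, 0.1722]
eef_rot: [-0.001, 1.0, 0.0, 0.0]
ft_force: [0.7, -0.6, -0.2]
opening: 0.7
```

```bash
python3 - <<'E'
from h import *
print(env.observe())
p,d=env.camera("top"); ci=env.camera_info("top"); X=cloud("top",d,ci); z=X[...,2]
u=np.arange(640)[None,:]; w=(u>240)&(u<395)
for n,lo,hi,h,ww in [("blue",105,130,.142,w),("green",45,85,.142,w),("red",172,6,.098,u>430)]:
    t=hue(p,lo,hi)&ww&(abs(z-h)<.007); print(n,np.median(z[t]),circ(t,h,ci))
t=(abs(z-.057)<.004)&w&(X[...,0]>.572)&(p.min(-1)>150); print("white",t.sum(),circ(t,.057,ci))
q,_=env.camera("scene")
cv2.imwrite("pics/g.png",np.hstack([p[100:420,230:600],q[80:400,80:440]])[...,::-1])
E
```

```text
{'time_s': 33.2667, 'joint_pos': array([ 2.41851937e-01,  4.25638420e-01,  1.69799311e+00,  9.48873571e-04,
        1.01768009e+00, -1.33081140e+00]), 'dq': array([ 0.4564414 ,  0.06450932, -0.12178331, -0.02345449,  0.04500394,
        0.45354692]), 'joint_efforts': array([-1.08772919e+00, -3.75762069e+01, -1.47044304e+01,  9.99007607e-02,
        3.17196886e-02, -2.08769543e-01]), 'tcp_pos': array([0.47464235, 0.23169069, 0.1722499 ]), 'eef_rot': array([-6.84318183e-04,  9.99999674e-01,  4.25594895e-04,  4.01271888e-05]), 'ft_force': array([ 0.73378473, -0.62913845, -0.24490013]), 'ft_torque': array([0.03592966, 0.00804253, 0.01659672]), 'opening': 0.6998119897335107}
blue 0.140789891574707 (array([551.7,  30.5]), array([36.3, 37.9]))
green 0.14080705072661212 (array([550.5, -49.8]), array([35.5, 37.2]))
red 0.09670586408420885 (array([ 526.8, -278.4]), array([42.5, 45. ]))
white 647 (array([598.4, -10.5]), array([43. , 43.3]))
```

View pics/g.png

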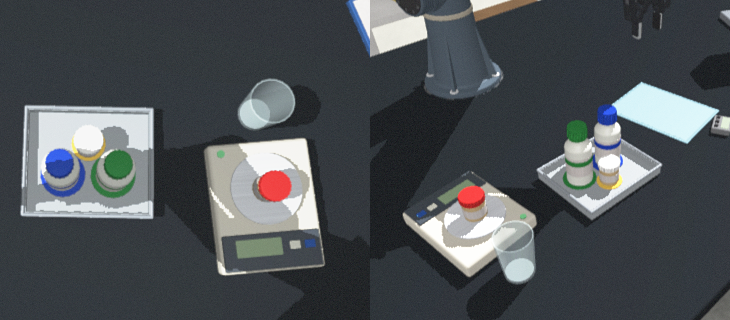

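```bash
python3 -c "
from bench import env
print(env.hand_in())"
```

```text
the job is handed in; nothing more can be done
None
```

I moved both bottles to the mat, put the red-lidded jar on the pan and the white-lidded jar on the yellow pad, then returned each bottle to its own pad. I handed the job in at about 33 s. The hand-in gave no verdict.

The last top-camera check, by offset from target centre:

| Item | Offset | Limit |
|---|---|---|
| Blue bottle | 1 mm | 12 mm |
| Green bottle | 1 mm | 12 mm |
| White-lidded jar | 2 mm | 12 mm |
| Red-lidded jar | 3 mm | 15 mm |

- **State at the end:** The last pictures show everything upright, the beaker where it stood and the arm clear. I did not measure the tilts or the beaker's position with the cameras.
- **What disagreed:** My first grasp closed on air just above the blue cap. The reported TCP height was about 35–40 mm lower than the real fingertips, as the scene camera showed. I corrected all later heights by that amount.
- **Contact force:** Setting the white-lidded jar down pressed a little (19 N at the wrist). The other set-downs stayed below 11 N.

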